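# Unlatch a trailer coupler and lift it off the test ball

## Robot

A 6-joint arm with a two-finger parallel gripper is mounted at the origin on a cart in front of the work surface, level with it; the furniture and walls round the work are solid. World frame = base frame: x ahead of the robot, y to its left, z up, the work surface at z = 0. Lengths are in m, angles in rad, forces in N, time in s.
With the tool pointing down it reaches from about 0.35 to 0.85 m from the base axis. Payload 8.1 kg.
Tool frame: the origin (TCP) lies on the centre line of the jaws, within the pads' length; the fingertips stand 8 mm ahead of it and the grasp point (between the pads) lies 11 mm behind it; z points along the fingers, y is the line along which they close (so a half turn about z gives the same grasp; the last joint's range is limited). The gripper opens to 85 mm and grips with 20 to 120 N. Pads are 22 mm wide; open, the fingers measure 114 mm over their backs; the gripper's body (76 mm by 85 mm) begins 54 mm behind the grasp point. The pads swing forward as they close: fully open they stand 13 mm farther back than shut.
Start: joints at [1.216, 0.13, 1.488, -0, 1.523, -0.085], TCP at [0.16, 0.578, 0.239] pointing down, gripper open.
Joint ranges: [-2.96, 2.96], [-0.89, 2.26], [0.02, 2.5], [-1.34, 4.48], [0, 2.73], [-2.66, 2.66]. Speed limits (rad/s): [2.39, 2.39, 2.79, 3.14, 3.14, 3.14].

## Interface

Orientations are given as a unit quaternion [x, y, z, w].
In Python, from cell import r gives the robot as it stands.
- The arm moves only by the tool apply_moves, never from a script. Its argument "increments" is a list of rows, each an object with "translation": the shift along the tool's x, y, z in mm, a list of three; "turn": the turn, a rotation vector about the tool's x, y, z in degrees, a list of three. In form: [{"translation": [tx, ty, tz], "turn": [rx, ry, rz]}, ...]. A call has 1 to 10 rows; each row is the pose to reach, as a shift and turn from the pose commanded when the call began, along the tool's axes at that moment; what a row does not reach only later rows make up. A row lasts 1/8 s, in which the tool goes at most 62.5 mm and 10.7 degrees, less where a joint would pass 70% of its speed; a pose out of reach is approached as far as the arm can. A call with a gripper value outside its range is refused whole. "hand" is the closure, from 0 (fully open) to 1 (shut), set as the call begins (left out, the last holds). The fingers move at their own pace and stop on an object; "squeeze" is the grip in N (left out, the last holds). Time passes only in rows, so rows that repeat a pose let the fingers close. It gives the time, the measured TCP pose, the force, the opening and the grip force at its end, in the units of the state.
- r.observe(): the state, without advancing time (a new reading comes with each control period).
- r.read_camera(name): name is "scene" or "top" or "wrist"; returns a dict with "img" (384x512x3 uint8, red, green, blue), "z_map" (384x512 float32, m along the optical axis (not along the pixel's ray), 0 where there is no reading), "fx", "fy", "cx", "cy" (pixels), "R" (3x3) and "t" (3): a world point X has camera coordinates R X + t. Camera axes: x right, y down, z forward; pixel columns grow to the right and rows downward; lengths in m; the calibration is good to about 2 mm. A picture is of the moment at which its call begins.
- r.finish_job(): hands the job in; it is judged then, once.
The state is a dict: "clock": time; "joint_positions": joint angles; "joint_velocities": joint speeds; "tau": joint torques, N m; "ee_pos": TCP position; "eef_rot": TCP orientation; "ft_force": force on the tool from outside, world axes, zero at the start; "moment": the same for the moment, N m; "opening": opening from 0.0 (shut) to 1.0 (fully open); "gripper_force": force on a finger pad.
Only numpy, scipy, OpenCV 4.12 (cv2) and the standard library are available. Lean on these libraries where they do the work, as an engineer would, in place of code of your own. Each camera call takes 0.05 s, during which the arm holds its last target. There are 200 camera calls.

## Task

The blue trailer coupler is locked on the ball of the bench mount. First swing the red safety lever a quarter turn, so that its handle lines up with the yellow index arm, and leave it there. Then squeeze the orange latch tab sideways against its spring towards the fixed blue grip, and with the latch kept squeezed lift the coupler straight up about 10 cm off the ball and finish while still holding it there, level and still; leave the tools lying around alone.

Things in the scene. Friction and masses are not known exactly. Their poses are not given: they have to be found in the camera images.
- hitch_mount: Grey steel ball mount bolted to the table; foot plate 285 x 100 x 10 mm. Origin: on the table top straight below the ball (50 mm steel ball, centre at z 85 mm). +x: from the ball along the tongue stub to the rear saddle, about away from the robot; +y: the side of the fixed blue grip. Saddle 132 mm along +x: cheeks up to z 103 mm hold the stub with 2 mm play a side.
- safety_lever (a joint): Angle (rad, 0 to 2.6) of the red lever about its upright pivot, growing counter-clockwise seen from above. 0: handle along the mount's -x, its short keeper on the far side of the pivot 4 mm above the coupler's nose lip, stopping it from rising; starts at 0 to 0.35. 1.571: handle along the mount's -y, above the yellow arm. Friction 0.08 N m (1.3 N at the knob); stays where left.
- lever_knob (a point): Centre of the upright round black knob on the red lever's handle, 62 mm from the pivot axis, at z 145 mm. The knob is 18 mm across and stands free from z 122 mm (top of the bar) to 161 mm. It moves with the lever.
- lever_pivot (a point): Point on the lever's upright pivot axis at the top of its hub, z 125 mm, 70 mm from the ball's axis along the mount's -x. The yellow index arm reaches from this axis 87 mm along the mount's -y; 10 mm wide, top at z 111 mm, just below the lever.
- coupler_grip (a point): Point between orange tab and fixed blue grip of the loose coupler (0.5 to 0.85 kg, 226 mm long with its stub), 67 mm above the ball's centre and 10 mm along +x; z 152 mm when seated. Axes as the mount's. Grip from above, closing along y; only the tab gives, so squeezed the pair's middle is 6 mm along +y. Dome and strap top: z 125 mm. Centre of mass about 12 mm along +x.
- fixed_grip (a point): Centre of the outer face of the fixed blue grip on the coupler, an upright plate 46 mm wide (x) and 8 mm thick, 23 mm along +y from coupler_grip, from 22 mm above to 20 mm below this point. 16 mm outside this face the latch's steel leg ends at z 125 mm (seated); it slides out 16 mm more when squeezed.
- latch_tab (a point): Centre of the outer face of the orange latch tab (26 mm wide in x, 8 mm thick, from 24 mm above to 28 mm below this point); latch shut, 27 mm along the coupler's -y from coupler_grip. Tab and fixed grip measure 50 mm over their outer faces with the latch shut and 34 mm at the end of its travel.
- latch (a joint): Travel of the spring latch in m, from 0 (shut, a plate reaches under the ball) to 0.016 (stop), the tab moving along the coupler's +y towards the fixed grip. Its spring pushes back with 6 N when shut and 12.4 N at the stop, so it shuts when let go. The ball is free from about 0.011 on.
- tape_measure: Bystander to leave alone: a yellow and black tape measure, 39 x 84 x 64 mm. Origin at the centre of its underside.
- jar_screws_a: Bystander to leave alone: a glass jar of brass screws with a tin lid, 62 mm across and 89 mm high. Origin at the centre of its underside.
- masking_tape: Bystander to leave alone: a roll of masking tape lying flat, 100 mm across and 25 mm high. Origin at the centre of its underside.
- chisel_25: Bystander to leave alone: a chisel with a brown wooden handle, 256 mm long, 34 mm high. Origin at the centre of its underside.

How it is judged:
By the outcome, as a careful person would: the job done as asked, in the order asked, and still so for the second after the job is handed in, while the arm keeps its last pose, push and grip.
It also fails if it takes over 48 s, if anything falls off the work surface, if the arm or the gripper's body presses on something with over 40 N, if the wrist force passes 120 N, or if a joint passes its speed limit or range.

## Working session

There is one attempt and no reset: what is moved stays moved. The work goes in short steps, Python scripts to look and compute and a tool call to move; the robot and the scene stay as the last step left them, time stands still between calls to the robot, and variables do not carry over. Pictures are saved under pics/ and viewed, at most 10 in all, crops included, and the job is handed in when it is done.

Besides the shell and the picture viewer there is one more tool, called after "Request:" by a JSON object that holds its "fn" and its "kwargs", one argument or row to a line. apply_moves: Moves the arm, as the interface text tells. Its arguments: {"type":"object","properties":{"increments":{"type":"array"},"hand":{"type":"number"},"squeeze":{"type":"number"}},"required":["increments"]}

```bash
mkdir -p pics; cat > h.py <<'E'
import numpy as np, cv2
from cell import r
def pts(c):
    z=c["z_map"]; v,u=np.mgrid[:z.shape[0],:z.shape[1]]
    P=np.stack([(u-c["cx"])/c["fx"]*z,(v-c["cy"])/c["fy"]*z,z],-1)
    return (P-c["t"])@c["R"]
def mask(c,lo,hi):
    return cv2.inRange(cv2.cvtColor(c["img"],cv2.COLOR_RGB2HSV),lo,hi)>0
def save(c,n): cv2.imwrite("pics/"+n,cv2.cvtColor(c["img"],cv2.COLOR_RGB2BGR))
E
python3 - <<'E'
from h import *
print(r.observe())
cs={n:r.read_camera(n) for n in("top","scene")}
cv2.imwrite("pics/a.png",cv2.cvtColor(cv2.resize(np.vstack([cs["top"]["img"],cs["scene"]["img"]]),(400,600)),cv2.COLOR_RGB2BGR))
save(cs["top"],"top.png")
for n,c in cs.items():
    P=pts(c);ok=c["z_map"]>0
    for k,lo,hi in(("red",(0,150,70),(6,255,255)),("orange",(8,150,100),(18,255,255)),("yellow",(22,130,100),(34,255,255)),("blue",(100,120,50),(125,255,255))):
        m=mask(c,lo,hi)&ok
        m=m&(P[...,2]>0.05)
        nn,l,s,ce=cv2.connectedComponentsWithStats(m.astype('uint8'))
        for i in range(1,nn):
            if s[i,4]>25:
                q=P[l==i];print(n,k,ce[i].round(),s[i,4],np.percentile(q,[3,50,97],axis=0).round(3).tolist())
E
```

```text
{'clock': 0.0, 'joint_positions': array([ 1.21563381e+00,  1.31174840e-01,  1.48926699e+00, -3.29979380e-05,
        1.52295934e+00, -8.53913358e-02]), 'joint_velocities': array([ 0.00128882, -0.00010954, -0.00106972, -0.00041353,  0.00048283,
       -0.0011165 ]), 'tau': array([-3.23936465e-04, -5.69392061e+01, -5.00551558e+01, -3.83915203e-04,
        1.52707152e-02, -2.05384407e-05]), 'ee_pos': array([0.15971103, 0.5778171 , 0.23824297]), 'eef_rot': array([ 1.34476088e-01,  9.90916426e-01, -8.86011841e-04, -1.81499673e-04]), 'ft_force': array([ 0.36907812, -0.83675201,  0.60743873]), 'moment': array([-0.01139065,  0.01920943,  0.02237359]), 'gripper_force': 0.0, 'opening': 0.9976788488062566}
top red [ 50. 187.] 410 [[0.614, 0.296, 0.103], [0.636, 0.317, 0.111], [0.659, 0.342, 0.115]]
top red [249. 211.] 166 [[0.466, -0.142, 0.118], [0.503, -0.133, 0.122], [0.538, -0.122, 0.126]]
top red [ 71. 245.] 415 [[0.464, 0.283, 0.051], [0.501, 0.301, 0.059], [0.539, 0.32, 0.063]]
top orange [254. 168.] 50 [[0.577, -0.161, 0.133], [0.584, -0.159, 0.173], [0.6, -0.155, 0.176]]
top yellow [35
[... 740 characters left out ...]
.065]]
scene red [246. 184.] 101 [[0.455, -0.144, 0.119], [0.501, -0.136, 0.123], [0.537, -0.125, 0.129]]
scene orange [185.  57.] 58 [[0.776, 0.394, 0.053], [0.785, 0.401, 0.19], [0.974, 0.612, 0.213]]
scene orange [274. 163.] 102 [[0.577, -0.163, 0.129], [0.586, -0.161, 0.157], [0.601, -0.156, 0.177]]
scene yellow [262. 193.] 84 [[0.504, -0.217, 0.108], [0.509, -0.183, 0.111], [0.516, -0.146, 0.115]]
scene yellow [335. 239.] 282 [[0.528, -0.431, 0.052], [0.546, -0.403, 0.062], [0.568, -0.375, 0.067]]
scene blue [270.  57.] 392 [[1.105, 0.268, 0.053], [1.129, 0.295, 0.1], [1.177, 0.34, 0.109]]
scene blue [277. 164.] 950 [[0.547, -0.166, 0.082], [0.607, -0.148, 0.115], [0.75, -0.117, 0.173]]
```

View pics/top.png

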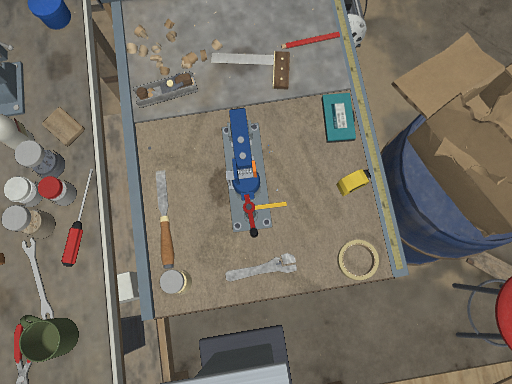

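The top view shows the coupler (blue, around px 243,155) with its stub pointing away from the robot. The red lever is at (249,211) with its black knob at (254,233), and the yellow arm is at (271,205). Next I fit the mount frame.

```bash
cat >> h.py <<'E'
def near(P,lo,hi): return np.all((P>lo)&(P<hi),-1)
def tf(s):
    from scipy.spatial.transform import Rotation as R
    return R.from_quat(s["eef_rot"]).as_matrix(), s["ee_pos"]
def ax(q):
    q=q[:,:2].astype('float32'); vx,vy,x,y=cv2.fitLine(q,cv2.DIST_HUBER,0,1e-4,1e-4).ravel()
    return np.array([x,y]),np.array([vx,vy])
E
python3 - <<'E'
from h import *
for n in("top","scene"):
    c=r.read_camera(n);P=pts(c)
    y=P[mask(c,(22,130,100),(34,255,255))&near(P,(.47,-.24,.1),(.56,-.12,.12))]
    b=P[mask(c,(100,120,50),(125,255,255))&near(P,(.62,-.2,.08),(.8,-.08,.135))]
    rd=P[mask(c,(0,150,70),(6,255,255))&near(P,(.44,-.2,.1),(.56,-.08,.135))]
    kn=P[near(P,(.40,-.25,.14),(.5,-.05,.17))]
    pl=P[near(P,(.4,-.25,.006),(.8,-.02,.016))]
    o=P[mask(c,(8,150,100),(18,255,255))&near(P,(.5,-.2,.165),(.65,-.08,.19))]
    g=P[mask(c,(100,120,50),(125,255,255))&near(P,(.5,-.2,.16),(.65,-.08,.19))]
    for k,q in(("yel",y),("stub",b),("red",rd),("knob",kn),("plate",pl),("tab",o),("grip",g)):
        if len(q)<4: print(n,k,len(q));continue
        p,v=ax(q);print(n,k,len(q),p.round(4),np.degrees(np.arctan2(v[1],v[0])).round(1),q.min(0).round(3),q.max(0).round(3))
    if n=="top": print("plate rect",cv2.minAreaRect(pl[:,:2].astype('float32')*1000))
E
```

```text
top yel 130 [ 0.509  -0.1831] 88.0 [ 0.503 -0.219  0.106] [ 0.515 -0.146  0.115]
top stub 795 [ 0.691  -0.1396] -1.9 [ 0.62  -0.161  0.108] [ 0.759 -0.119  0.118]
top red 164 [ 0.5026 -0.1326] 2.6 [ 0.464 -0.144  0.117] [ 0.541 -0.12   0.128]
top knob 61 [ 0.4491 -0.1348] 17.7 [ 0.441 -0.144  0.142] [ 0.457 -0.127  0.163]
top plate 1729 [ 0.621  -0.1528] -2.2 [ 0.401 -0.21   0.006] [ 0.761 -0.073  0.016]
top tab 38 [ 0.5887 -0.1584] -2.7 [ 0.577 -0.162  0.167] [ 0.603 -0.155  0.178]
top grip 69 [ 0.5898 -0.1169] -2.3 [ 0.568 -0.121  0.162] [ 0.612 -0.113  0.178]
plate rect ((580.8851318359375, -145.86883544921875), (134.75587463378906, 356.1337890625), 88.00474548339844)
scene yel 84 [ 0.5086 -0.1843] 87.3 [ 0.502 -0.219  0.106] [ 0.517 -0.144  0.115]
scene stub 434 [ 0.6979 -0.1521] 3.1 [ 0.62  -0.163  0.08 ] [ 0.758 -0.121  0.12 ]
scene red 102 [ 0.4986 -0.1355] 2.1 [ 0.444 -0.147  0.118] [ 0.542 -0.121  0.132]
scene knob 61 [ 0.4464 -0.1375] -38.4 [ 0.44  -0.144  0.14 ] [ 0.459 -0.127  0.164]
scene plate 1295 [ 0.6118 -0.159 ] -4.1 [ 0.4   -0.238  0.006] [ 0.795 -0.032  0.016]
scene tab 35 [ 0.5903 -0.1609] -2.5 [ 0.576 -0.164  0.165] [ 0.602 -0.155  0.178]
scene grip 68 [ 0.5912 -0.1189] -2.0 [ 0.568 -0.124  0.16 ] [ 0.611 -0.114  0.178]
```

```bash
python3 - <<'E'
from h import *
for n in("top","scene"):
    c=r.read_camera(n);P=pts(c)
    q=P[near(P,(.2,-.4,.13),(.75,.5,.6))&(c["z_map"]>0)]
    k=np.unique((q[:,:2]*20).round().astype(int),axis=0,return_inverse=True)
    for i,a in enumerate(k[0]): print(n,a/20,q[k[1].ravel()==i][:,2].max().round(3),(k[1]==i).sum())
E
```

```text
top [ 0.45 -0.15] 0.163 63
top [ 0.5  -0.15] 0.131 3
top [ 0.55 -0.1 ] 0.176 29
top [0.55 0.35] 0.152 213
top [0.55 0.4 ] 0.153 208
top [ 0.6  -0.15] 0.177 83
top [ 0.6 -0.1] 0.177 79
top [0.6  0.35] 0.152 88
top [0.6 0.4] 0.154 110
top [0.7 0.3] 0.141 45
top [0.7  0.35] 0.143 335
top [0.7 0.4] 0.141 23
top [0.75 0.3 ] 0.139 9
top [0.75 0.35] 0.143 182
top [0.75 0.4 ] 0.139 8
scene [0.3 0.3] 0.132 1
scene [0.3 0.4] 0.13 1
scene [ 0.45 -0.15] 0.165 75
scene [ 0.45 -0.1 ] 0.16 1
scene [ 0.5  -0.15] 0.135 8
scene [ 0.55 -0.1 ] 0.177 46
scene [0.55 0.35] 0.154 78
scene [0.55 0.4 ] 0.154 63
scene [ 0.6  -0.15] 0.179 124
scene [ 0.6 -0.1] 0.179 134
scene [0.6  0.35] 0.154 29
scene [0.6 0.4] 0.154 27
scene [0.7 0.3] 0.146 18
scene [0.7  0.35] 0.147 105
scene [0.7 0.4] 0.143 6
scene [0.75 0.3 ] 0.143 6
scene [0.75 0.35] 0.145 44
scene [0.75 0.4 ] 0.142 1
```

Request:
{"fn": "apply_moves", "kwargs": {
  "increments": [
    {"translation": [-40, -30, -15], "turn": [0, 0, -2]},
    {"translation": [-85, -70, -20], "turn": [0, 0, -4]},
    {"translation": [-130, -110, -20], "turn": [0, 0, -6]},
    {"translation": [-175, -150, -20], "turn": [0, 0, -8]},
    {"translation": [-220, -190, -20], "turn": [0, 0, -10]},
    {"translation": [-265, -230, -20], "turn": [0, 0, -12]},
    {"translation": [-310, -270, -20], "turn": [0, 0, -13.4]},
    {"translation": [-350, -310, -20], "turn": [0, 0, -13.4]},
    {"translation": [-380, -350, -20], "turn": [0, 0, -13.4]},
    {"translation": [-400, -390, -20], "turn": [0, 0, -13.4]}
  ],
  "hand": 0.45,
  "squeeze": 30
}}

```text
clock: 1.55
ee_pos: [0.442, 0.0939, 0.2593]
eef_rot: [0.018, 1.0, -0.0, 0.0]
ft_force: [0.1, 0.7, 0.5]
opening: 0.547
gripper_force: 0.0
```

Request:
{"fn": "apply_moves", "kwargs": {
  "increments": [
    {"translation": [-3, -40, 0], "turn": [0, 0, 0]},
    {"translation": [-6, -90, 0], "turn": [0, 0, 0]},
    {"translation": [-9, -140, 0], "turn": [0, 0, 0]},
    {"translation": [-12, -190, 0], "turn": [0, 0, 0]},
    {"translation": [-14, -220, 0], "turn": [0, 0, 0]},
    {"translation": [-14, -229, 0], "turn": [0, 0, 0]},
    {"translation": [-14, -229, 0], "turn": [0, 0, 0]},
    {"translation": [-14, -229, 0], "turn": [0, 0, 0]}
  ]
}}

```text
clock: 2.55
ee_pos: [0.4473, -0.1325, 0.2593]
eef_rot: [0.017, 1.0, 0.0, 0.0]
ft_force: [0.5, -0.0, 0.8]
opening: 0.55
gripper_force: 0.0
```

```bash
cat > look.py <<'E'
from h import *
import sys
s=r.observe(); print(s["ee_pos"].round(4),s["eef_rot"].round(4),s["opening"],s["gripper_force"],s["ft_force"].round(1))
c=r.read_camera("wrist");save(c,sys.argv[1]);P=pts(c)
for k,lo,hi,zl,zh in(("red",(0,150,70),(6,255,255),.1,.14),("orange",(8,150,100),(18,255,255),.13,.3),("yellow",(22,130,100),(34,255,255),.1,.12),("blueTop",(100,120,50),(125,255,255),.15,.3),("knob",(0,0,0),(180,255,90),.14,.17)):
    q=P[mask(c,lo,hi)&near(P,(.4,-.3,zl),(.7,-.05,zh))&(c["z_map"]>0)]
    if len(q)>10:
        p,v=ax(q);print(k,len(q),p.round(4),np.degrees(np.arctan2(v[1],v[0])).round(1),np.percentile(q,[2,98],axis=0).round(4).tolist())
E
python3 look.py w1.png
```

```text
[ 0.4473 -0.1325  0.2593] [1.740e-02 9.998e-01 2.000e-04 0.000e+00] 0.5503630438666356 0.0 [ 0.5 -0.   0.8]
red 557 [ 0.5056 -0.1336] 2.0 [[0.4747, -0.1446, 0.1194], [0.5391, -0.1219, 0.1252]]
orange 238 [ 0.5785 -0.1585] 81.4 [[0.5772, -0.1624, 0.1314], [0.5856, -0.1553, 0.1753]]
yellow 203 [ 0.5094 -0.1812] 89.1 [[0.5053, -0.2178, 0.1089], [0.5136, -0.1485, 0.1114]]
blueTop 230 [ 0.5732 -0.1172] -7.9 [[0.5691, -0.1212, 0.1514], [0.5914, -0.1139, 0.1756]]
knob 436 [ 0.4641 -0.1339] 6.2 [[0.4415, -0.1437, 0.1414], [0.6005, -0.1143, 0.1667]]
```

View pics/w1.png

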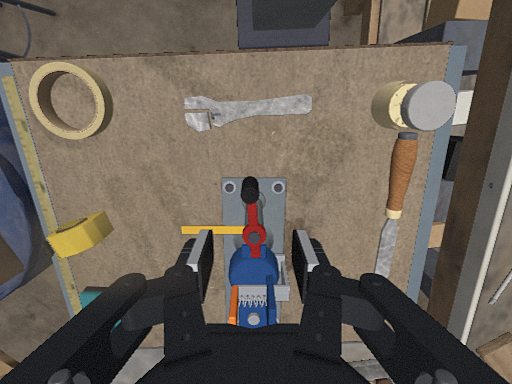

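The wrist view shows the knob at px (250,188), the hub at (254,235) and the yellow arm to the left, which matches the measurements. I'm lowering over the knob.

Request:
{"fn": "apply_moves", "kwargs": {
  "increments": [
    {"translation": [-2, -2, 30], "turn": [0, 0, 0]},
    {"translation": [-2, -2.5, 60], "turn": [0, 0, 0]},
    {"translation": [-2, -2.5, 90], "turn": [0, 0, 0]},
    {"translation": [-2, -2.5, 108], "turn": [0, 0, 0]},
    {"translation": [-2, -2.5, 118], "turn": [0, 0, 0]},
    {"translation": [-2, -2.5, 118], "turn": [0, 0, 0]},
    {"translation": [-2, -2.5, 118], "turn": [0, 0, 0]}
  ]
}}

```text
clock: 3.48
ee_pos: [0.4499, -0.1364, 0.1425]
eef_rot: [0.018, 1.0, -0.0, 0.001]
ft_force: [-0.2, 0.7, -0.2]
opening: 0.55
gripper_force: 0.0
```

Request:
{"fn": "apply_moves", "kwargs": {
  "increments": [
    {"translation": [0, 0, 0], "turn": [0, 0, 0]},
    {"translation": [0, 0, 0], "turn": [0, 0, 0]},
    {"translation": [0, 0, 0], "turn": [0, 0, 0]},
    {"translation": [0, 0, 0], "turn": [0, 0, 0]},
    {"translation": [0, 0, 0], "turn": [0, 0, 0]},
    {"translation": [0, 0, 0], "turn": [0, 0, 0]}
  ],
  "hand": 1,
  "squeeze": 20
}}

```text
clock: 4.22
ee_pos: [0.4496, -0.1364, 0.1421]
eef_rot: [0.018, 1.0, -0.0, 0.001]
ft_force: [-0.6, 0.5, 6.2]
opening: 0.203
gripper_force: 20.9
```

Request:
{"fn": "apply_moves", "kwargs": {
  "increments": [
    {"translation": [-0.5, -4.5, 0], "turn": [0, 0, 0]},
    {"translation": [-1.4, -9, 0], "turn": [0, 0, 0]},
    {"translation": [-4.2, -17.9, 0], "turn": [0, 0, 0]},
    {"translation": [-8.2, -26.2, 0], "turn": [0, 0, 0]},
    {"translation": [-13.4, -33.9, 0], "turn": [0, 0, 0]}
  ]
}}

```text
clock: 4.85
ee_pos: [0.4613, -0.1699, 0.1415]
eef_rot: [0.018, 1.0, 0.001, -0.0]
ft_force: [1.6, 7.4, 3.8]
opening: 0.204
gripper_force: 21.3
```

Request:
{"fn": "apply_moves", "kwargs": {
  "increments": [
    {"translation": [-6.3, -6.7, 0], "turn": [0, 0, 0]},
    {"translation": [-13.6, -12.5, 0], "turn": [0, 0, 0]},
    {"translation": [-21.5, -17.1, 0], "turn": [0, 0, 0]},
    {"translation": [-30.2, -20.5, 0], "turn": [0, 0, 0]},
    {"translation": [-39.1, -22.5, 0], "turn": [0, 0, 0]},
    {"translation": [-48.4, -23.2, 0], "turn": [0, 0, 0]},
    {"translation": [-48.4, -23.2, 0], "turn": [0, 0, 0]},
    {"translation": [-48.4, -23.2, 0], "turn": [0, 0, 0]}
  ]
}}

```text
clock: 5.85
ee_pos: [0.5089, -0.1949, 0.1411]
eef_rot: [0.018, 1.0, 0.0, 0.0]
ft_force: [1.8, 3.8, 1.1]
opening: 0.2
gripper_force: 21.2
```

```bash
cat > lev.py <<'E'
from h import *
s=r.observe(); print(s["ee_pos"].round(4),s["ft_force"].round(1))
for n in("top","scene","wrist"):
    c=r.read_camera(n);P=pts(c)
    q=P[mask(c,(0,150,70),(6,255,255))&near(P,(.46,-.22,.11),(.56,-.09,.135))]
    if len(q)>10:
        p,v=ax(q);print(n,"red",len(q),p.round(4),np.degrees(np.arctan2(v[1],v[0])).round(1),np.percentile(q,[2,98],axis=0).round(3).tolist())
    q=P[near(P,(.48,-.22,.142),(.535,-.175,.17))&mask(c,(0,0,0),(180,255,90))]
    if len(q)>5: print(n,"knob",len(q),np.percentile(q,[2,50,98],axis=0).round(4).tolist())
E
python3 lev.py
```

```text
[ 0.5089 -0.1949  0.1411] [1.8 3.8 1.1]
top red 117 [ 0.5089 -0.1296] 83.1 [[0.499, -0.174, 0.117], [0.519, -0.104, 0.126]]
scene red 93 [ 0.5075 -0.1418] 85.5 [[0.498, -0.183, 0.119], [0.518, -0.106, 0.128]]
scene knob 81 [[0.4961, -0.2171, 0.144], [0.5015, -0.1974, 0.1587], [0.5178, -0.184, 0.1684]]
wrist red 2185 [ 0.509  -0.1416] 84.6 [[0.499, -0.184, 0.117], [0.522, -0.105, 0.125]]
wrist knob 2259 [[0.497, -0.2162, 0.143], [0.5015, -0.1957, 0.1595], [0.5166, -0.1761, 0.1698]]
```

Request:
{"fn": "apply_moves", "kwargs": {
  "increments": [
    {"translation": [-2, 0, 0], "turn": [0, 0, 0]},
    {"translation": [-3.5, 0, 0], "turn": [0, 0, 0]},
    {"translation": [-3.5, 0, 0], "turn": [0, 0, 0]}
  ]
}}

```text
clock: 6.38
ee_pos: [0.5115, -0.1951, 0.1411]
eef_rot: [0.018, 1.0, 0.0, -0.001]
ft_force: [-2.6, 5.4, 4.3]
opening: 0.204
gripper_force: 21.5
```

Request:
{"fn": "apply_moves", "kwargs": {
  "increments": [
    {"translation": [0, 0, 0], "turn": [0, 0, 0]},
    {"translation": [0, 0, 0], "turn": [0, 0, 0]},
    {"translation": [0, 0, 0], "turn": [0, 0, 0]},
    {"translation": [0, 0, -20], "turn": [0, 0, 0]},
    {"translation": [0, 0, -60], "turn": [0, 0, 0]},
    {"translation": [0, 0, -110], "turn": [0, 0, 0]},
    {"translation": [0, 0, -120], "turn": [0, 0, 0]},
    {"translation": [0, 0, -120], "turn": [0, 0, 0]}
  ],
  "hand": 0.45
}}

```text
clock: 7.38
ee_pos: [0.513, -0.1959, 0.2633]
eef_rot: [0.018, 1.0, -0.001, 0.001]
ft_force: [-0.6, 0.3, -0.3]
opening: 0.547
gripper_force: 0.0
```

```bash
python3 lev.py; python3 look.py w2.png
```

```text
[ 0.513  -0.1959  0.2633] [-0.6  0.3 -0.3]
top red 183 [ 0.51   -0.1428] 87.1 [[0.5, -0.184, 0.118], [0.521, -0.105, 0.126]]
top knob 59 [[0.4996, -0.2015, 0.1444], [0.5067, -0.1939, 0.1593], [0.5152, -0.1859, 0.1626]]
scene red 101 [ 0.5076 -0.137 ] 87.3 [[0.498, -0.188, 0.119], [0.519, -0.105, 0.13]]
scene knob 53 [[0.4982, -0.2028, 0.1423], [0.5037, -0.1981, 0.1563], [0.513, -0.1892, 0.1644]]
wrist red 821 [ 0.5103 -0.143 ] 87.7 [[0.499, -0.184, 0.119], [0.523, -0.105, 0.125]]
wrist knob 333 [[0.4999, -0.2033, 0.1443], [0.5061, -0.1951, 0.1599], [0.5156, -0.1874, 0.1614]]
[ 0.5116 -0.1952  0.2597] [ 1.800e-02  9.998e-01  6.000e-04 -1.200e-03] 0.5481506372902867 0.0 [ 0.3 -0.6 -0.5]
red 831 [ 0.5103 -0.1424] 87.3 [[0.4992, -0.185, 0.1184], [0.5227, -0.1052, 0.1254]]
orange 348 [ 0.5885 -0.1621] -5.6 [[0.5776, -0.1637, 0.1318], [0.6013, -0.1567, 0.1759]]
yellow 115 [ 0.5071 -0.2042] -88.5 [[0.5042, -0.2192, 0.1078], [0.5121, -0.1506, 0.1116]]
blueTop 299 [ 0.578  -0.1191] 1.0 [[0.523, -0.1581, 0.1506], [0.5852, -0.1146, 0.2739]]
knob 478 [ 0.5271 -0.1738] 46.1 [[0.5001, -0.2028, 0.1412], [0.5848, -0.12, 0.1676]]
```

View pics/w2.png

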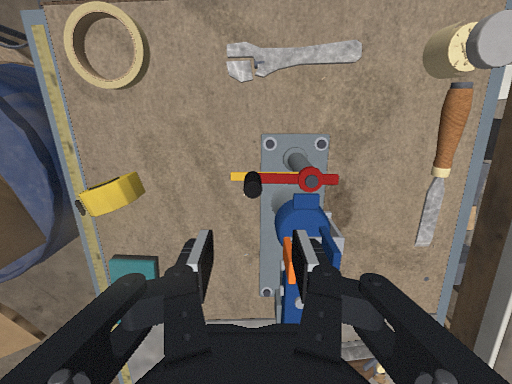

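The lever now lies over the yellow arm: its handle runs along px (245–335,180) and measures 87.3° against a target of 87.9°. Now I move above the coupler with the hand open.

Request:
{"fn": "apply_moves", "kwargs": {
  "increments": [
    {"translation": [-30, 25, 0], "turn": [0, 0, 0]},
    {"translation": [-60, 55, 0], "turn": [0, 0, 0]},
    {"translation": [-75, 68, 0], "turn": [0, 0, 0]},
    {"translation": [-75, 68, 0], "turn": [0, 0, 0]},
    {"translation": [-75, 68, 0], "turn": [0, 0, 0]}
  ],
  "hand": 0
}}

```text
clock: 8.2
ee_pos: [0.589, -0.1309, 0.2607]
eef_rot: [0.018, 1.0, -0.0, -0.001]
ft_force: [0.7, -0.5, -0.2]
opening: 1.003
gripper_force: 0.0
```

```bash
python3 look.py w3.png; python3 - <<'E'
from h import *
for n in("top","scene","wrist"):
    c=r.read_camera(n);P=pts(c)
    for k,lo,hi in(("tab",(8,150,100),(18,255,255)),("grip",(100,120,50),(125,255,255))):
        q=P[mask(c,lo,hi)&near(P,(.55,-.18,.168),(.63,-.09,.182))]
        if len(q)>5:print(n,k,len(q),np.percentile(q,[3,50,97],axis=0).round(4).tolist())
E
```

```text
[ 0.589  -0.1309  0.2607] [ 1.810e-02  9.998e-01 -1.000e-04 -7.000e-04] 1.002944081035092 0.0 [ 0.7 -0.5 -0.2]
red 1055 [ 0.5113 -0.1434] 86.9 [[0.5008, -0.1856, 0.1201], [0.5232, -0.1052, 0.1254]]
orange 321 [ 0.5864 -0.1588] -3.4 [[0.578, -0.1628, 0.134], [0.602, -0.1553, 0.1761]]
blueTop 471 [ 0.5891 -0.1178] -2.7 [[0.5697, -0.1216, 0.1538], [0.6129, -0.1137, 0.1761]]
knob 515 [ 0.5197 -0.1839] 40.2 [[0.5009, -0.202, 0.1416], [0.603, -0.1204, 0.1637]]
top grip 17 [[0.5934, -0.1189, 0.1712], [0.6073, -0.1156, 0.174], [0.6143, -0.1137, 0.1759]]
scene tab 30 [[0.5769, -0.1629, 0.1685], [0.5872, -0.1603, 0.1742], [0.6011, -0.1558, 0.1775]]
scene grip 43 [[0.5696, -0.1216, 0.1687], [0.5878, -0.1186, 0.1738], [0.6094, -0.114, 0.1781]]
wrist tab 237 [[0.5781, -0.1628, 0.1705], [0.5895, -0.159, 0.1748], [0.6017, -0.1555, 0.1759]]
wrist grip 408 [[0.57, -0.1215, 0.1701], [0.5905, -0.1177, 0.1748], [0.6126, -0.114, 0.176]]
```

View pics/w3.png

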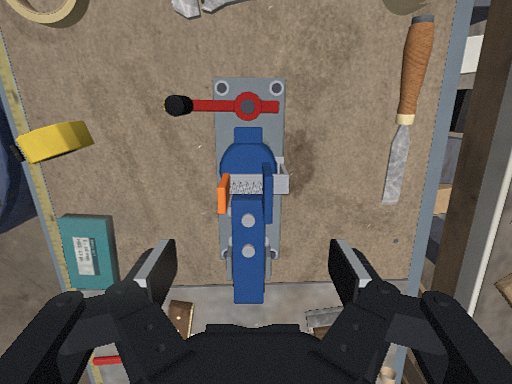

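The tab is at px (223,195), the fixed grip at (268,193) and the latch leg at (281,184). The jaws are centred on the squeezed middle, so I descend.

Request:
{"fn": "apply_moves", "kwargs": {
  "increments": [
    {"translation": [-0.5, 0, 30], "turn": [0, 0, 0]},
    {"translation": [-1, 0, 60], "turn": [0, 0, 0]},
    {"translation": [-1, 0, 85], "turn": [0, 0, 0]},
    {"translation": [-1, 0, 105], "turn": [0, 0, 0]},
    {"translation": [-1, 0, 117], "turn": [0, 0, 0]},
    {"translation": [-1, 0, 117], "turn": [0, 0, 0]},
    {"translation": [-1, 0, 117], "turn": [0, 0, 0]}
  ]
}}

```text
clock: 9.28
ee_pos: [0.5914, -0.1305, 0.1455]
eef_rot: [0.018, 1.0, -0.0, 0.001]
ft_force: [1.2, 0.1, -0.5]
opening: 0.995
gripper_force: 0.0
```

Request:
{"fn": "apply_moves", "kwargs": {
  "increments": [
    {"translation": [0, 0, 0], "turn": [0, 0, 0]},
    {"translation": [0, 0, 0], "turn": [0, 0, 0]},
    {"translation": [0, 0, 0], "turn": [0, 0, 0]},
    {"translation": [0, 0, 0], "turn": [0, 0, 0]},
    {"translation": [0, 0, 0], "turn": [0, 0, 0]},
    {"translation": [0, 0, 0], "turn": [0, 0, 0]},
    {"translation": [0, 0, 0], "turn": [0, 0, 0]},
    {"translation": [0, 0, 0], "turn": [0, 0, 0]}
  ],
  "hand": 1,
  "squeeze": 60
}}

```text
clock: 10.28
ee_pos: [0.5918, -0.13, 0.146]
eef_rot: [0.018, 1.0, -0.0, 0.001]
ft_force: [-0.6, 1.7, 6.5]
opening: 0.378
gripper_force: 61.2
```

The opening is about 33 mm, so the latch is at its stop, and side forces are small. I lift gently.

Request:
{"fn": "apply_moves", "kwargs": {
  "increments": [
    {"translation": [0, 0, -2], "turn": [0, 0, 0]},
    {"translation": [0, 0, -4], "turn": [0, 0, 0]},
    {"translation": [0, 0, -7], "turn": [0, 0, 0]},
    {"translation": [0, 0, -11], "turn": [0, 0, 0]},
    {"translation": [0, 0, -15], "turn": [0, 0, 0]},
    {"translation": [0, 0, -20], "turn": [0, 0, 0]},
    {"translation": [0, 0, -20], "turn": [0, 0, 0]}
  ]
}}

```text
clock: 11.15
ee_pos: [0.5912, -0.1305, 0.1652]
eef_rot: [0.018, 1.0, -0.0, 0.001]
ft_force: [0.4, 0.7, -7.5]
opening: 0.377
gripper_force: 60.2
```

Request:
{"fn": "apply_moves", "kwargs": {
  "increments": [
    {"translation": [0, 0, -8], "turn": [0, 0, 0]},
    {"translation": [0, 0, -18], "turn": [0, 0, 0]},
    {"translation": [0, 0, -28], "turn": [0, 0, 0]},
    {"translation": [0, 0, -38], "turn": [0, 0, 0]},
    {"translation": [0, 0, -48], "turn": [0, 0, 0]},
    {"translation": [0, 0, -58], "turn": [0, 0, 0]},
    {"translation": [0, 0, -68], "turn": [0, 0, 0]},
    {"translation": [0, 0, -76], "turn": [0, 0, 0]},
    {"translation": [0, 0, -80], "turn": [0, 0, 0]},
    {"translation": [0, 0, -80], "turn": [0, 0, 0]}
  ]
}}

```text
clock: 12.4
ee_pos: [0.5909, -0.1304, 0.2446]
eef_rot: [0.018, 1.0, -0.0, 0.0]
ft_force: [0.5, 0.3, -7.2]
opening: 0.38
gripper_force: 60.3
```

Request:
{"fn": "apply_moves", "kwargs": {
  "increments": [
    {"translation": [0, 0, 0], "turn": [0, 0, 0]},
    {"translation": [0, 0, 0], "turn": [0, 0, 0]},
    {"translation": [0, 0, 0], "turn": [0, 0, 0]},
    {"translation": [0, 0, 0], "turn": [0, 0, 0]}
  ]
}}

```text
clock: 12.9
ee_pos: [0.5907, -0.1303, 0.2442]
eef_rot: [0.018, 1.0, 0.0, -0.0]
ft_force: [-0.0, -0.9, -6.1]
opening: 0.378
gripper_force: 60.3
```

```bash
python3 - <<'E'
from h import *
s=r.observe(); print(s["ee_pos"].round(4),s["opening"],s["gripper_force"],s["ft_force"].round(1))
c=r.read_camera("scene");P=pts(c)
q=P[mask(c,(100,120,50),(125,255,255))&near(P,(.52,-.2,.15),(.8,-.08,.3))]
print(np.percentile(q,[2,98],axis=0).round(3).tolist())
b=q[(q[:,0]>.63)]  # stub top slope
for x0 in np.arange(.63,.76,.02):
    t=b[(abs(b[:,0]-x0)<.01)]
    if len(t)>5: print(round(x0,2),len(t),np.percentile(t[:,2],[5,95]).round(4))
w=cv2.resize(c["img"][100:270,180:400],None,fx=3,fy=3,interpolation=cv2.INTER_CUBIC)
cv2.imwrite("pics/s4.png",w[...,::-1])
E
python3 lev.py
```

```text
[ 0.5907 -0.1303  0.2442] 0.3777930953402121 60.258225202560425 [-0.  -0.9 -6.1]
[[0.535, -0.167, 0.178], [0.749, -0.117, 0.272]]
0.63 22 [0.179  0.2146]
0.65 80 [0.1815 0.2159]
0.67 77 [0.1788 0.2156]
0.69 73 [0.1847 0.2157]
0.71 94 [0.1827 0.216 ]
0.73 98 [0.1805 0.2161]
0.75 64 [0.1796 0.215 ]
[ 0.5907 -0.1303  0.2442] [ 0.2  0.7 -7.4]
top red 88 [ 0.5089 -0.164 ] 88.2 [[0.504, -0.185, 0.118], [0.514, -0.142, 0.125]]
top knob 60 [[0.4994, -0.2014, 0.1437], [0.5068, -0.1939, 0.1593], [0.5152, -0.1859, 0.1632]]
scene red 104 [ 0.5081 -0.1435] 88.1 [[0.498, -0.183, 0.119], [0.519, -0.106, 0.128]]
scene knob 49 [[0.4995, -0.2034, 0.1443], [0.5031, -0.1982, 0.1577], [0.5136, -0.19, 0.1647]]
wrist red 1212 [ 0.5112 -0.1433] 87.0 [[0.501, -0.185, 0.12], [0.523, -0.105, 0.126]]
wrist knob 515 [[0.5009, -0.2023, 0.1441], [0.5086, -0.1929, 0.16], [0.5167, -0.1864, 0.1616]]
```

View pics/s4.png

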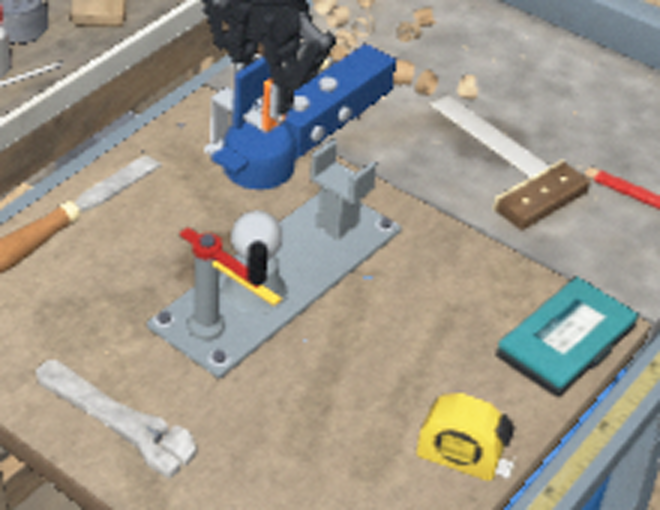

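The picture shows the coupler hanging level at px (300,120), with the bare ball at (256,235) and the lever still over the yellow arm. The lift is about 98 mm, so I hand in.

```bash
python3 -c "
from cell import r
print(r.finish_job())"
```

```text
the job is handed in; nothing more can be done
None
```

I handed the job in with the red lever within about 1° of the yellow index arm, and the coupler held level and still about 98 mm above the ball with its latch squeezed; the tools were left alone and about 13 s of the 48 s had run.

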